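Zero the bench photometer with its reference vial and stylus

TASK

Zero the photometer: take the sealed reference vial (the one whose cap has a tall stem) out of the rack and lower it gently into the sample well until the flange of its cap sits down flush on the well's collar. Then take the stylus from its holder, reach down the guard ring on the sloping panel with it and press the sunk zero key all the way in, held for a good second without forcing it. Hang the stylus back upright in its holder, let go, and leave the sample vials, the bottle and the beaker as they stand.

Things in the scene. Friction and masses are not known exactly. Their poses are not given: they have to be found in the camera images.
- photometer: White bench photometer, fixed, 230 mm deep (x) by 190 wide (y); origin at the centre of its underside. Front half (x -115 to 0) is a grey panel rising at 35 degrees from 25 mm at the front edge (-x) to a level deck 105.5 mm high. Panel's outward normal: (-0.574, 0, 0.819) in its frame. Display and flat keys are only printed; the zero key is sunk in the one black guard ring, near the -y side.
- key_mouth (a point): Centre of the open rim of the guard ring (black, 30 mm across, standing 8 mm off the panel, hole 9 mm across, axis = panel normal), at (-71.9, -50, 64.9) mm in the photometer frame; axes as the photometer's. The key's face is 13 mm down the hole. A 6 mm rod gets to the bottom only if tilted 35 degrees like the hole, give or take 10.
- key_top (a point): Centre of the face of the zero key, 8 mm across, plain grey. Its z axis points out of the hole along the ring's axis (35 degrees from vertical). It moves down with the key.
- zero_key (a joint): Zero key travel in m: 0 released, 0.0025 fully in, sliding down the hole. Spring: starts to move at 1 N, fully in at 4 N, then a hard stop; springs back when let go. More than 20 N would damage it.
- well_rim (a point): Centre of the sample well's mouth on the photometer's deck, at (58, 35, 111.5) mm in the photometer frame: top of a black collar 42 mm across and 6 mm high. Round vertical bore 27 mm across and 66 mm deep. Axes are the photometer's.
- rack: White plastic vial rack, fixed for the run, 156 (its x) by 56 by 55 mm high; origin at the centre of its underside. Three round holes 27 mm across, 45 mm deep, in a row along its x at -50, 0 and +50 mm.
- ref_vial: Sealed reference vial, loose, 90 mm tall, 30 to 60 g: glass body 24 mm across, 55 mm long; black cap with a round flange 35 mm across (55 to 60 mm up) and on it a grip stem 18 mm across, up to 90 mm. Origin at the centre of its bottom, z up. Stands in one of the three rack holes, bottom 10 mm above the bench.
- ref_flange (a point): On the vial's axis at the underside of the flange, 55 mm above its bottom. It coincides with the well rim when the vial is fully seated (the flange rests on the collar, the bottom hangs free).
- ref_stem (a point): Grip point on the axis of the vial's stem, 82 mm above its bottom (fingertips 19 mm farther on just clear the flange).
- sample_a: Sample vial in another rack hole: same glass body, plain flat black cap 27 mm across, 69 mm tall overall, no stem. To be left alone. Origin at the centre of its bottom.
- sample_b: The other sample vial, like sample_a. To be left alone.
- holder: Black stylus holder, a heavy block fixed for the run, 62 by 62 mm and 70 mm high; origin at the centre of its underside. One vertical round hole in the middle of its top, 10 mm across and 67 mm deep.
- holder_mouth (a point): Centre of the mouth of the holder's hole, at the block's top, 70 mm above the bench.
- stylus: Loose stylus, 135 mm long, 30 to 65 g: steel rod 6 mm across, round end, from 0 to 62 mm; square aluminium barrel 16 by 16 mm (flats along its x and y) from 62 to 135 mm. Origin at the rod's tip, z towards the barrel. Hangs upright in the holder, barrel resting on the block, tip 8 mm above the bench, up to 2 mm of play, any turn about z.
- stylus_tip (a point): Tip of the stylus rod (the stylus' origin).
- stylus_grip (a point): Grip point on the barrel's axis, 95 mm from the tip.
- bottle: Brown bottle, 68 mm across, 165 mm tall, origin at the centre of its underside. To be left alone.
- beaker: Glass beaker, 72 mm across, 90 mm tall, origin at the centre of its underside. To be left alone.
Not all that is in view belongs to the job. What is shaped like the ref_vial but red is not meant.

How it is judged (in metres and radians):
On the way, in this order (a step that is already met when the one before it is completed fails the run):
1. the reference vial stands in the sample well with its flange down on the collar, released (horizontal distance between ref_flange and well_rim below 0.004 m and z of ref_flange in the frame of well_rim below 0.002 m and angle between ref_vial's own z axis and vertical below 0.06 rad and contact force between the fingers and ref_vial below 0.1 N), for 0.2 s.
2. with the vial in place, the stylus holds the zero key in (at least 2.1 of its 2.5 mm) for a full second (value of joint zero_key above 0.0021 m and distance between stylus_tip and key_top below 0.006 m and contact force between stylus and photometer above 0.5 N and z of ref_flange in the frame of well_rim below 0.002 m and horizontal distance between ref_flange and well_rim below 0.004 m), for 1 s.
At the end, for the whole second after the job is handed in: The reference vial stands in the sample well, flange within 2 mm of the collar and 4 mm of its centre and upright within 3.4 degrees; the zero key is released (under 0.8 mm in); the stylus hangs in its holder, its rod at least 58 mm down the hole and upright within 5.7 degrees; both at rest (horizontal distance between ref_flange and well_rim below 0.004 m and z of ref_flange in the frame of well_rim below 0.002 m and angle between ref_vial's own z axis and vertical below 0.06 rad and value of joint zero_key below 0.0008 m and horizontal distance between stylus_tip and holder_mouth below 0.006 m and z of stylus_tip in the frame of holder_mouth below -0.058 m and angle between stylus's own z axis and vertical below 0.1 rad and linear speed of each of stylus, ref_vial below 0.02 m/s); the robot touches nothing.
It fails at once if the key is forced: pressed with more than 20 N (value of joint zero_key above 0.0008 m and contact force between stylus and photometer above 20 N).
It fails at once if the glass reference vial is dropped into the well (falling faster than 0.35 m/s, let go) or rammed into the photometer (over 60 N) (contact force between ref_vial and photometer above 60 N or (linear speed of ref_vial above 0.35 m/s and contact force between the fingers and ref_vial below 0.1 N and horizontal distance between ref_flange and well_rim below 0.02 m)).
It fails at once if a sample vial is displaced by more than 10 mm (distance of any of sample_a, sample_b from where it was at the start of the episode above 0.01 m).
It fails at once if the bottle or the beaker is displaced by more than 15 mm (distance of any of bottle, beaker from where it was at the start of the episode above 0.015 m).
It also fails if it takes over 64 s, if anything falls off the work surface, if the arm or the gripper's body presses on something with over 40 N, if the wrist force passes 120 N, or if a joint passes its speed limit or range.

ROBOT

A 6-joint arm with a two-finger parallel gripper is mounted at the origin on the work surface. World frame = base frame: x ahead of the robot, y to its left, z up, the work surface at z = 0. Lengths are in mm, angles in rad, forces in N, time in s.
With the tool pointing down it reaches from about 325 to 875 mm from the base axis. Payload 4.4 kg.
Tool frame: the origin (TCP) lies on the centre line of the jaws, within the pads' length; the fingertips stand ahead of it and the grasp point (between the pads) lies 6 mm ahead of it (ctrl.tcp_to_tips is the z of the fingertips in the tool frame, in mm); z points along the fingers, y is the line along which they close (so a half turn about z gives the same grasp; the last joint's range is limited). The gripper opens to 85 mm and grips with 20 to 120 N. Pads are 22 mm wide; open, the fingers measure 114 mm over their backs; the gripper's body (76 mm by 85 mm) begins 54 mm behind the grasp point. The pads swing forward as they close: fully open they stand 13 mm farther back than shut.
Start: joints at [-1.335, 0.207, 1.542, -0, 1.393, -0.15], TCP at [216.893, -532.527, 256.282] pointing down, gripper open.
Joint ranges: [-2.73, 2.73], [-0.86, 2.22], [0.23, 2.46], [-1.11, 4.25], [0.08, 2.63], [-2.82, 2.82]. Speed limits (rad/s): [2.79, 2.79, 3.14, 3.14, 3.14, 3.14].

INTERFACE

Orientations are given as a 3x3 rotation matrix whose columns are the frame's x, y, z axes.
In Python, from plant import ctrl, sensors, optics gives the robot as it stands. Calls block until the motion is done:
- ctrl.move_ptp(position, orientation): joint-space move of the TCP to a pose.
- ctrl.move_l(position, rot=None, vel=150, threshold=None): straight line of the TCP; rot=None keeps the orientation; vel is the mean speed in mm/s. With threshold (N) it stops when the force on the tool has changed by that much, and returns True; else False.
- ctrl.set_joints(angles): joint-space move.
- ctrl.gripper_to(opening, force=None): finger opening in mm; force is the grip in N (None keeps the last); returns when the fingers have stopped.
- ctrl.hold(seconds).
- ctrl.solve_ik(position, orientation): joint angles nearest the present ones, or None.
- sensors.read_state(): the state.
- optics.grab_frame(name): name is "scene" or "top" or "wrist"; returns (picture, depth): 480x640x3 uint8, red, green, blue; 480x640 float32, mm along the optical axis (not along the pixel's ray), 0 where there is no reading.
- optics.camera_params(name): a dict with "mtx" (3x3 intrinsics, pixels), "k1" (the pictures are not rectified: a ray, as slopes to the right and down, at radius r is drawn at 1 + k1 r^2 times it, then the intrinsics apply), "R" (3x3) and "t" (3): a world point X has camera coordinates R X + t; the wrist camera has in their place "T_tool_cam" (4x4, takes a point from camera to tool coordinates, whose origin is the TCP and whose axes are the flange's). Camera axes: x right, y down, z forward; pixel columns grow to the right and rows downward; lengths in mm; the calibration is good to about 2 mm. A picture is of the moment at which its call begins: read the wrist's pose just before it. camera_params takes no time and is no camera call.
A pose or a line that the arm cannot do raises ctrl.MotionError and nothing moves.
- ctrl.finish_job(): hands the job in; it is judged then, once.
The state is a dict: "t": time; "q": joint angles; "qvel": joint speeds; "tau": joint torques, N m; "eef_pos": TCP position; "eef_rot": TCP orientation; "force": force on the tool from outside, world axes, zero at the start; "wrist_torque": the same for the moment, N m; "grip_width": finger opening in mm; "grasp_force": force on a finger pad.
Only numpy, scipy, OpenCV 4.12 (cv2) and the standard library are available. Lean on these libraries where they do the work, as an engineer would, in place of code of your own. Each camera call takes 0.05 s, during which the arm holds its last target. There are 200 camera calls.

## Working session

There is one attempt and no reset: what is moved stays moved. The work goes in short steps, each a Python script; the robot and the scene stay as the last script left them, time stands still between calls to the robot, and variables do not carry over. Pictures are saved under pics/ and viewed, at most 10 in all, crops included, and the job is handed in when it is done.

```bash
mkdir -p pics; ls
python3 - <<'E'
from plant import ctrl,sensors,optics
import cv2,numpy as np
for n in("scene","top"):
    p,d=optics.grab_frame(n); cv2.imwrite(f"pics/{n}0.png",p[:,:,::-1]); np.savez(f"{n}0.npz",p=p,d=d)
    c=optics.camera_params(n); print(n,c['mtx'].round(1).tolist(),c['k1'],(-c['R'].T@c['t']).round(0),c['R'].round(3).tolist())
print(optics.camera_params("wrist"),ctrl.tcp_to_tips,sensors.read_state()['t'])
E
```

```text
pics
scene [[593.6, 0.0, 327.7], [0.0, 593.6, 249.5], [0.0, 0.0, 1.0]] -0.17130030406119665 [1019. -576.  868.] [[0.778, 0.628, -0.002], [0.452, -0.561, -0.694], [-0.437, 0.539, -0.72]]
top [[613.2, 0.0, 309.2], [0.0, 613.2, 237.6], [0.0, 0.0, 1.0]] 0.02904452329956943 [ 386.    3. 1406.] [[0.021, -1.0, 0.009], [-0.99, -0.022, -0.142], [0.142, -0.006, -0.99]]
{'mtx': array([[406.58510428,   0.        , 320.08363327],
       [  0.        , 406.58510428, 239.10322136],
       [  0.        ,   0.        ,   1.        ]]), 'k1': 0.012207519793180336, 'T_tool_cam': array([[ 2.68124586e-04, -9.47979198e-01, -3.18332168e-01,
         8.25005616e+01],
       [ 9.99999932e-01,  1.73017700e-04,  3.27040111e-04,
         6.84977746e-01],
       [-2.54950122e-04, -3.18332234e-01,  9.47979179e-01,
        -1.17295931e+02],
       [ 0.00000000e+00,  0.00000000e+00,  0.00000000e+00,
         1.00000000e+00]])} 25.0 0.1
```

View pics/top0.png

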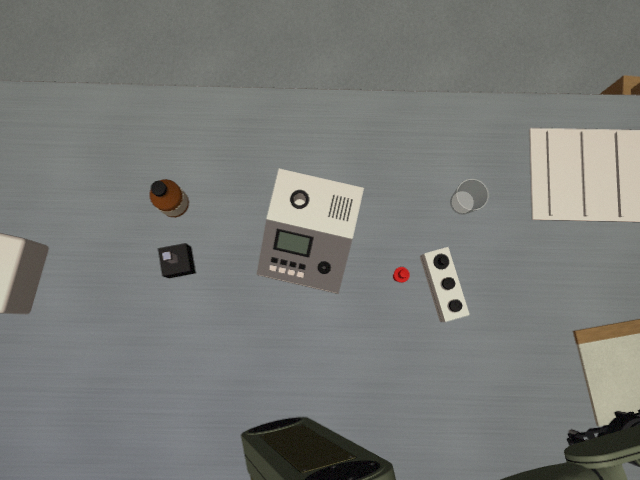

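View pics/scene0.png

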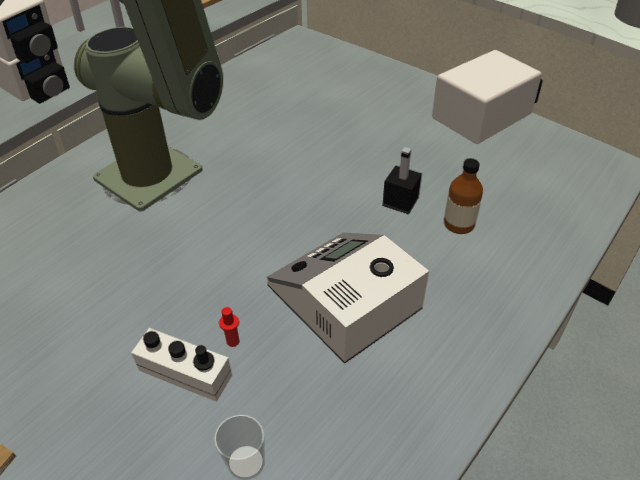

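The top view shows three caps in the white rack at (441,261), (448,284) and (455,306), plus a red look-alike standing on its own at (401,274). The guard ring is at (324,267), the well at (300,199) and the stylus at (166,257). In the scene view, only the cap at (203,357), the beaker-side end of the rack, has a stem. It corresponds to the top-view cap at (441,261). I'll write helpers and confirm it in an enlarged crop.

```bash
cat > h.py <<'E'
from plant import ctrl,sensors,optics
import cv2,numpy as np
def und(pix,c):
    pix=np.atleast_2d(np.asarray(pix,float)); m=c['mtx']
    d=(pix-m[:2,2])/[m[0,0],m[1,1]]; u=d.copy()
    for _ in range(20): u=d/(1+c['k1']*(u**2).sum(1,keepdims=True))
    return np.c_[u,np.ones(len(u))]
def campose(name,st=None):
    c=optics.camera_params(name)
    if name!='wrist': return c,c['R'].T,-c['R'].T@c['t']
    R=np.array(st['eef_rot']);T=c['T_tool_cam']
    return c,R@T[:3,:3],R@T[:3,3]+np.array(st['eef_pos'])
def onplane(pix,z,name,st=None):
    c,R,o=campose(name,st); d=und(pix,c)@R.T
    return o+d*((z-o[2])/d[:,2])[:,None]
def project(X,name,st=None):
    c,R,o=campose(name,st); p=(np.atleast_2d(X)-o)@R; u=p[:,:2]/p[:,2:]
    u=u*(1+c['k1']*(u**2).sum(1,keepdims=True)); return u*np.diag(c['mtx'])[:2]+c['mtx'][:2,2]
def cloud(d,name,st=None):
    c,R,o=campose(name,st); v,u=np.mgrid[:480,:640]
    return (o+(und(np.c_[u.ravel(),v.ravel()],c)*d.reshape(-1,1))@R.T).reshape(480,640,3)
def down(yaw):  # tool pointing down, tool x at yaw
    c,s=np.cos(yaw),np.sin(yaw); return np.array([[c,s,0],[s,-c,0],[0,0,-1.]])
def shot(tag):
    st=sensors.read_state(); p,d=optics.grab_frame('wrist')
    cv2.imwrite(f'pics/{tag}.png',p[:,:,::-1]); np.savez(f'{tag}.npz',p=p,d=d,pos=st['eef_pos'],rot=st['eef_rot']); return p,d,st
def load(tag):
    z=np.load(f'{tag}.npz'); return z['p'],z['d'],dict(eef_pos=z['pos'],eef_rot=z['rot'])
E
python3 - <<'E'
from h import *
for n,px,z in [('vial',(441,261),100),('ring',(324,267),65),('well',(300,199),111.5),('sty',(166,257),143),('red',(401,274),90),('bottle',(159,188),165),('beaker',(462,203),0),('r0',(455,306),79)]:
    print(n,onplane(px,z,'top').round(0))
z=np.load('scene0.npz');p=z['p']
a=cv2.resize(p[290:420,110:270],None,fx=3,fy=3,interpolation=cv2.INTER_CUBIC)
z=np.load('top0.npz');p=z['p']
b=cv2.resize(p[235:335,380:480],None,fx=3,fy=3,interpolation=cv2.INTER_CUBIC)
im=np.zeros((390,790,3),np.uint8);im[:,:480]=a;im[:300,485:785]=b
cv2.imwrite('pics/crop.png',im[:,:,::-1])
st=sensors.read_state();print(np.array(st['eef_rot']).round(2).tolist())
E
```

```text
vial [[ 529. -288.  100.]]
ring [[514. -39.  65.]]
well [[655.  17. 112.]]
sty [[520. 290. 143.]]
red [[ 500. -204.   90.]]
bottle [[660. 307. 165.]]
beaker [[ 677. -360.    0.]]
r0 [[ 435. -321.   79.]]
[[0.93, 0.38, -0.0], [0.38, -0.93, 0.0], [0.0, -0.0, -1.0]]
```

View pics/crop.png

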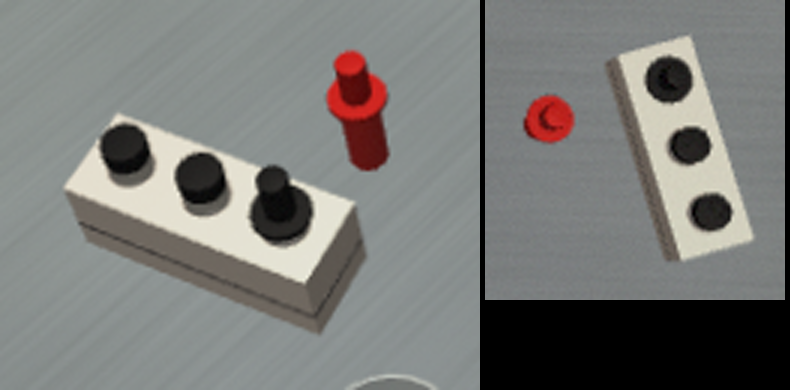

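The crop confirms it: the black cap with the tall stem is the far-end hole of the rack, top-view pixel (441,261). The other two black caps are flat samples and the red one is the decoy. Next, wrist views.

Run:
```python
from h import *
def go(x,y,z,yaw):
    ctrl.move_ptp([x,y,z],down(yaw))
print(sensors.read_state()['t'])
q=np.arctan2(-288,529)
go(529,-288,275,q+np.pi); shot('v1'); go(529,-288,275,q); shot('v2'); print(sensors.read_state()['t'])
q=0
go(585,-11,330,q);shot('p1'); go(585,-11,330,q+np.pi);shot('p2'); print(sensors.read_state()['t'])
ims=[cv2.resize(cv2.imread(f'pics/{t}.png'),(400,300)) for t in('v1','v2','p1','p2')]
cv2.imwrite('pics/m1.png',np.vstack([np.hstack(ims[:2]),np.hstack(ims[2:])]))
```

```text
0.1
4.325
8.1833
```

View pics/m1.png

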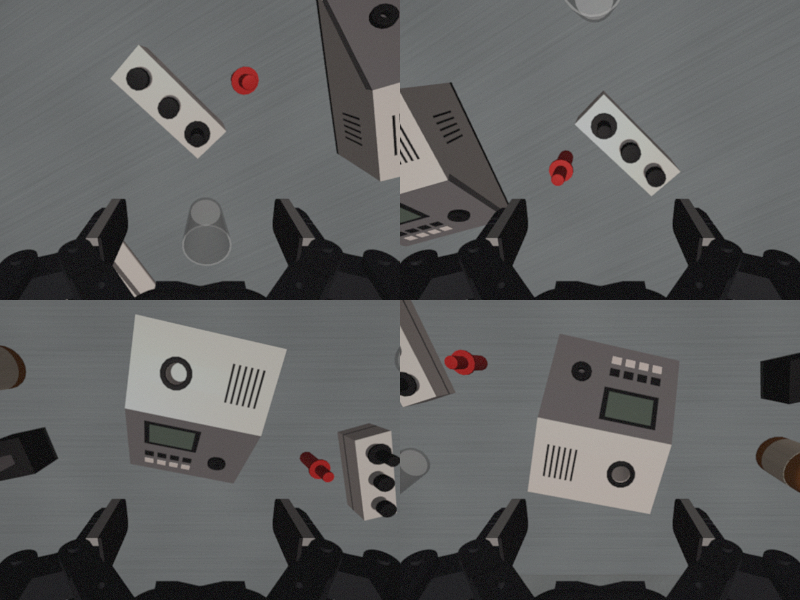

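The wrist views are clear. Vial: v1 (315,213), v2 (326,202). Well: p1 (282,117), p2 (354,278). Ring: p1 (347,262), p2 (290,114). Next I'll extract exact positions.

Run:
```python
from h import *
def blob(g,mask,pt):
    n,l,s,c=cv2.connectedComponentsWithStats(mask.astype(np.uint8)); k=l[int(pt[1]),int(pt[0])]
    if k==0:
        ys,xs=np.nonzero(mask); i=np.argmin((xs-pt[0])**2+(ys-pt[1])**2); k=l[ys[i],xs[i]]
    return (l==k).astype(np.uint8),s[k]
for t,px in(('v1',(315,213)),('v2',(326,202))):
    p,d,st=load(t); P=cloud(d,'wrist',st); g=p.max(2)
    w=np.zeros((480,640),bool); w[px[1]-35:px[1]+35,px[0]-35:px[0]+35]=1
    for lo,hi in((92,108),(62,76),(48,60)):
        m=w&(P[...,2]>lo)&(P[...,2]<hi)&(d>0)&((g<60) if lo>60 else (g>90)); Q=P[m]
        if len(Q): (cx,cy),r=cv2.minEnclosingCircle(Q[:,:2].astype(np.float32)); print(t,lo,len(Q),np.median(Q,0).round(1),'mec',round(cx,1),round(cy,1),round(r,1))
    m,s=blob(g,(g<60)&w,px); c=max(cv2.findContours(m,0,1)[0],key=cv2.contourArea)[:,0]
    X=onplane(c,70,'wrist',st); (cx,cy),r=cv2.minEnclosingCircle(X[:,:2].astype(np.float32)); print(t,'flange',s[:4],round(cx,1),round(cy,1),round(r,1))
    # rack top quad
    m,s=blob(g,((g>85)&(np.ptp(p.astype(int),axis=2)<40)),(px[0]+20,px[1]+14) if 0 else px)
    c=max(cv2.findContours(m,0,1)[0],key=cv2.contourArea)[:,0]; X=onplane(c,55,'wrist',st)[:,:2].astype(np.float32); r=cv2.minAreaRect(X); print('rack',r, cv2.boxPoints(r).round(0).tolist())
for t,wl,rg in(('p1',(282,117),(347,262)),('p2',(354,278),(290,114))):
    p,d,st=load(t); P=cloud(d,'wrist',st); g=p.max(2)
    print(t,'depth deck z',np.median(P[wl[1]-5:wl[1]+6,wl[0]-45:wl[0]-35,2]).round(1))
    w=np.zeros((480,640),bool); w[wl[1]-34:wl[1]+35,wl[0]-34:wl[0]+35]=1
    m,s=blob(g,(g<70)&w,wl); cs,h=cv2.findContours(m,cv2.RETR_CCOMP,1)
    for c,hh in zip(cs,h[0]):
        if len(c)>25:
            X=onplane(c[:,0],111.5,'wrist',st)[:,:2].astype(np.float32); e=cv2.fitEllipse(X); print('well','in' if hh[3]>=0 else 'out',np.round(e[0],1),np.round(e[1],1))
    w=np.zeros((480,640),bool); w[rg[1]-24:rg[1]+25,rg[0]-24:rg[0]+25]=1
    m,s=blob(g,(g<50)&w,rg); c=max(cv2.findContours(m,0,1)[0],key=cv2.contourArea)[:,0]
    e=cv2.fitEllipse(c); print('ring',e,onplane(e[0],64.9,'wrist',st).round(1))
    m,s=blob(g,(g>(150 if t=='p1' else 140)),(wl[0]-40,wl[1])); c=max(cv2.findContours(m,0,1)[0],key=cv2.contourArea)
    X=onplane(c[:,0],105.5,'wrist',st)[:,:2].astype(np.float32); r=cv2.minAreaRect(X); print('deck',r,cv2.boxPoints(r).round(0).tolist(), 'g',g[wl[1],wl[0]-40])
```

```text
v1 92 430 [ 530.4 -294.5   99.6] mec 531.4 -295.1 8.7
v1 62 697 [ 525.2 -290.4   69.9] mec 531.1 -295.3 16.5
v1 48 2535 [ 524.4 -297.    54.8] mec 530.4 -298.7 34.3
v1 flange [296 194  40  41] 531.3 -295.5 17.1
rack ((592.8133544921875, -326.390869140625), (648.6589965820312, 452.4420166015625), 61.640079498291016) [[240.0, -504.0], [638.0, -719.0], [946.0, -148.0], [548.0, 66.0]]
v2 92 441 [ 531.6 -294.8   99.7] mec 530.5 -294.1 8.9
v2 62 726 [ 536.6 -298.8   70. ] mec 520.1 -295.8 27.5
v2 48 2666 [ 529.1 -295.6   54.9] mec 524.6 -293.5 35.1
v2 flange [306 182  40  40] 531.1 -294.1 16.5
rack ((469.40850830078125, -284.4261474609375), (498.558349609375, 520.7459106445312), 75.41009521484375) [[155.0, -460.0], [659.0, -591.0], [784.0, -109.0], [280.0, 22.0]]
p1 depth deck z 105.2
ring ((345.7417297363281, 261.4167175292969), (19.596988677978516, 28.330894470214844), 96.2997055053711) [[513.4 -37.6  64.9]]
deck ((646.5388793945312, -15.109458923339844), (189.6893310546875, 114.57594299316406), 78.15830993652344) [[571.0, -96.0], [683.0, -120.0], [722.0, 66.0], [610.0, 89.0]] g 174
p2 depth deck z 105.4
well out [654.6  18. ] [38.5 39.8]
well in [655.   17.9] [26.7 27.1]
ring ((290.08160400390625, 113.56007385253906), (29.845369338989258, 31.27430534362793), 105.17588806152344) [[513.6 -38.5  64.9]]
deck ((648.230712890625, -15.875076293945312), (190.50119018554688, 115.37641906738281), 78.09220886230469) [[572.0, -97.0], [685.0, -121.0], [724.0, 65.0], [611.0, 89.0]] g 174
```

Run:
```python
from h import *
p,d,st=load('v1'); a=onplane([(222,125),(269,171)],79,'wrist',st)
yaw=np.arctan2(*( [531,-294.5]-a[0,:2])[::-1]); print(a.round(0),np.degrees(yaw))
R=down(yaw); np.save('Rv.npy',R)
ctrl.gripper_to(60)
ctrl.move_ptp([531,-294.5,180],R); ctrl.move_l([531,-294.5,98],vel=120,threshold=8)
s=sensors.read_state(); print(s['eef_pos'],s['force'])
ctrl.gripper_to(10,force=40); s=sensors.read_state(); print(s['grip_width'],s['grasp_force'],np.round(s['force'],2))
ctrl.move_l([531,-294.5,240],vel=100); shot('g1'); s=sensors.read_state(); print(s['t'],s['grip_width'],np.round(s['force'],2))
cv2.imwrite('pics/g1b.png',cv2.convertScaleAbs(cv2.imread('pics/g1.png'),alpha=1.8))
```

```text
[[ 436. -322.   79.]
 [ 482. -309.   79.]] 15.984495339138272
[ 531.59450859 -294.87577928   98.72754763] [ 0.05010136 -0.14685421 -0.00500732]
16.922139494812242 38.978299498558044 [-0.32  0.54  3.03]
13.5083 16.639135758593163 [-0.04 -0.37 -0.96]
```

View pics/g1b.png

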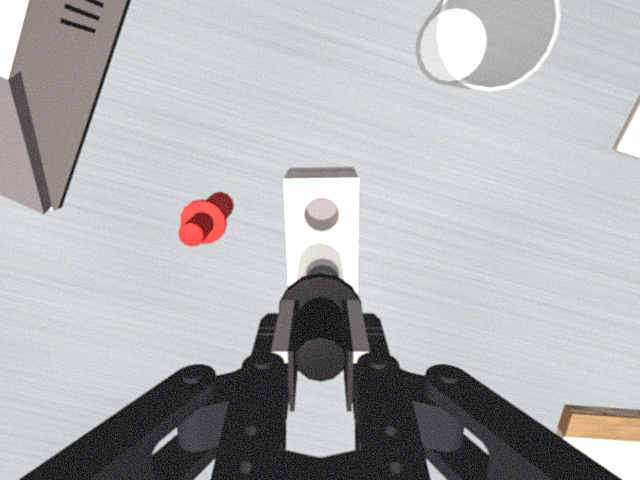

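The vial is held upright: stem end at (322,360), flange at (320,300), its emptied rack hole at (322,213). I'll measure its offset in the tool frame and re-fit the well in p1.

Run:
```python
from h import *
p,d,st=load('g1'); R=np.array(st['eef_rot']); pos=np.array(st['eef_pos'])
T=(cloud(d,'wrist',st)-pos)@R; g=p.max(2)
v,u=np.mgrid[:480,:640]
for n,w in(('stem',(abs(u-322)<29)&(abs(v-360)<24)),('flange',(abs(u-320)<45)&(abs(v-300)<35))):
    Q=T[w&(d>0)&(d<200)&(abs(T[...,1])<20)]; h,e=np.histogram(Q[:,2],bins=np.arange(-20,80,4)); print(n,dict(zip(e[:-1][h>15].tolist(),h[h>15].tolist())))
    for lo,hi in((-6,2),(24,33),(14,24)):
        q=Q[(Q[:,2]>lo)&(Q[:,2]<hi)]
        if len(q)>20: (cx,cy),r=cv2.minEnclosingCircle(q[:,:2].astype(np.float32)); print(lo,len(q),np.median(q,0).round(1),'mec',round(cx,2),round(cy,2),round(r,1))
# front rim of flange: extremal x and half widths
q=T[(d>0)&(abs(T[...,1])<25)&(T[...,2]>24)&(T[...,2]<32)&(abs(u-320)<50)&(v>255)&(v<345)]
print('xmax',np.percentile(q[:,0],99.5).round(1),'y',np.percentile(q[:,1],[.5,99.5]).round(1))
p,d,st=load('p1'); g=p.max(2); 
for wl in[(282,117)]:
    sub=(g<75).astype(np.uint8); cs,h=cv2.findContours(sub,cv2.RETR_CCOMP,1)
    for c,hh in zip(cs,h[0]):
        x,y,ww,hh2=cv2.boundingRect(c)
        if len(c)>25 and abs(x+ww/2-wl[0])<15 and abs(y+hh2/2-wl[1])<15:
            X=onplane(c[:,0],111.5,'wrist',st)[:,:2].astype(np.float32); e=cv2.fitEllipse(X); print('well','in' if hh[3]>=0 else 'out',np.round(e[0],1),np.round(e[1],1))
```

```text
stem {-16: 50, -12: 118, -8: 107, -4: 1586, 0: 465, 4: 55}
-6 2026 [ 1.4  1.  -0.6] mec 2.26 1.15 13.0
flange {-4: 155, 0: 331, 4: 458, 8: 496, 12: 467, 16: 436, 20: 307, 24: 211, 28: 1550, 32: 117, 44: 31, 48: 127, 52: 136, 56: 76, 60: 42, 64: 27}
-6 282 [11.5  1.8 -0.3] mec 11.13 0.64 14.6
24 1831 [11.   0.6 29.4] mec 2.44 0.84 17.0
14 976 [ 8.6  0.6 18.2] mec 7.2 0.73 16.6
xmax 17.6 y [-15.4  16.3]
well out [655.9  17.6] [39.1 39.4]
well in [656.5  16.1] [24.4 26.5]
```

```bash
cat >> h.py <<'E'
def S(): return sensors.read_state()
def at(): return np.array(S()['eef_pos'])
def goto(p,rot=None,vel=100,n=2):   # straight move, then trim the steady error
    p=np.array(p,float); ctrl.move_l(p,rot,vel=vel); cmd=p.copy()
    for _ in range(n):
        e=p-at()
        if np.abs(e).max()<.15: break
        cmd=cmd+e; ctrl.move_l(cmd,rot,vel=20)
    return cmd
E
python3 - <<'E'
from h import *
R=np.load('Rv.npy'); W=np.array([655.3,17.8])
ctrl.move_ptp([*W,240],R); c=goto([*W,205]); print(c,at().round(2),S()['t'])
hit=ctrl.move_l([*c[:2],175],vel=35,threshold=3); s=S(); print(hit,np.round(s['eef_pos'],2),np.round(s['force'],2),s['t'])
E
```

```text
[654.64614573  17.81767697 203.84859445] [654.5   17.86 203.8 ] 15.7833
False [654.81  17.81 175.27] [ 1.07  0.18 -0.21] 16.7583
```

Run:
```python
from h import *
a=at(); hit=ctrl.move_l([a[0],a[1],143.5],vel=25,threshold=4); ctrl.hold(.2); s=S(); print(hit,np.round(s['eef_pos'],2),np.round(s['force'],2),s['t'])
```

```text
True [654.54  17.82 145.48] [-0.28  0.27  5.48] 18.0333
```

Run:
```python
from h import *
ctrl.gripper_to(34); ctrl.hold(.1); a=at(); ctrl.move_l([a[0],a[1],215],vel=120)
# view of the ring (and vial) then of stylus
ctrl.gripper_to(60)
q=-.206
ctrl.move_ptp([514,-38,240],down(q)); shot('r1'); ctrl.move_ptp([514,-38,240],down(q+np.pi)); shot('r2'); print(S()['t'])
q=.5
ctrl.move_ptp([515,288,330],down(q+np.pi)); shot('s1'); ctrl.move_ptp([515,288,330],down(q)); shot('s2'); print(S()['t'])
ims=[cv2.convertScaleAbs(cv2.resize(cv2.imread(f'pics/{t}.png'),(400,300)),alpha=1.6) for t in('r1','r2','s1','s2')]
cv2.imwrite('pics/m2.png',np.vstack([np.hstack(ims[:2]),np.hstack(ims[2:])]))
```

```text
22.9667
26.9917
```

View pics/m2.png

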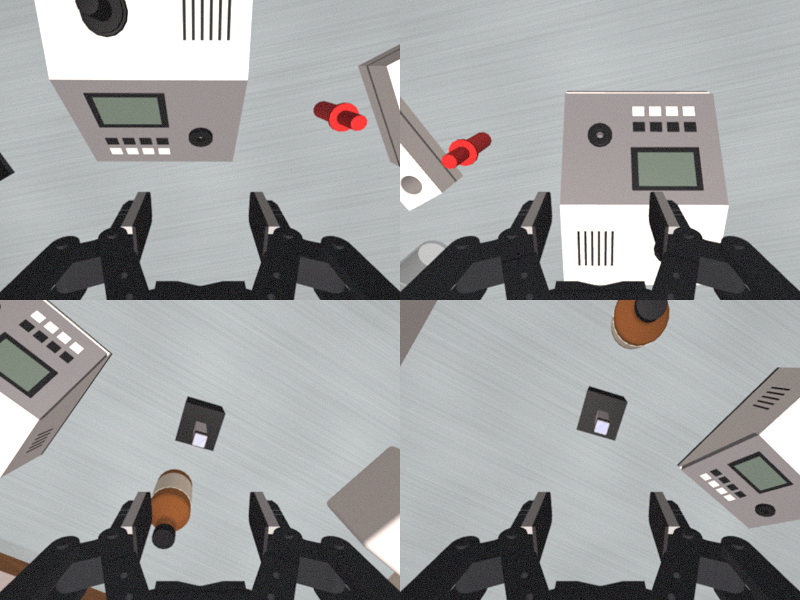

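The ring is at r1 (322,219) and r2 (320,214), with its key face visible inside. The bright square stylus end is at s1 (320,225) and s2 (322,203). The vial stem stands in the well. Now measuring.

Run:
```python
from h import *
v,u=np.mgrid[:480,:640]
for t,px in(('s1',(320,225)),('s2',(322,203))):
    p,d,st=load(t); P=cloud(d,'wrist',st); g=p.min(2)
    w=(abs(u-px[0])<30)&(abs(v-px[1])<30); thr=g[w].max()*.75
    m=(w&(g>thr)).astype(np.uint8); c=max(cv2.findContours(m,0,1)[0],key=cv2.contourArea)[:,0]
    X=onplane(c,143,'wrist',st)[:,:2].astype(np.float32); r=cv2.minAreaRect(X); print(t,thr,np.round(r[0],1),np.round(r[1],1),round(r[2],1))
    Q=P[w&(d>0)&(abs(P[...,2]-143)<5)]; print(' depth',len(Q),np.median(Q,0).round(1),np.round(cv2.minAreaRect(Q[:,:2].astype(np.float32))[0],1),cv2.minAreaRect(Q[:,:2].astype(np.float32))[1:])
    Q=P[(abs(u-px[0])<80)&(abs(v-px[1])<80)&(d>0)&(abs(P[...,2]-70)<3)]; print(' block',len(Q),cv2.minAreaRect(Q[:,:2].astype(np.float32)))
for t,px in(('r1',(322,219)),('r2',(320,214))):
    p,d,st=load(t); P=cloud(d,'wrist',st); g=p.max(2)
    w=(abs(u-px[0])<45)&(abs(v-px[1])<45)&(d>0); far=w&((u-px[0])**2+(v-px[1])**2>28**2)&(g>60)
    A=P[far]; 
    for _ in range(3):
        c0=A.mean(0); n=np.linalg.svd(A-c0,full_matrices=False)[2][2]; n*=np.sign(n[2]); A=A[abs((A-c0)@n)<3]
    print(t,'n',n.round(3),np.degrees(np.arctan2(n[1],n[0]))-180,len(A))
    h=(P-c0)@n; a=np.array([0,0,1])-n*n[2]; a/=np.linalg.norm(a); b=np.cross(n,a)
    M=w&(abs(h-8)<2.2)&((u-px[0])**2+(v-px[1])**2<40**2); Q=P[M]; q=np.c_[(Q-c0)@a,(Q-c0)@b].astype(np.float32)
    (x,y),r=cv2.minEnclosingCircle(q); C=c0+a*x+b*y+n*8; print(' ring depth',len(Q),h[M].mean().round(2),C.round(1),round(r,1))
    # hole: rim-plane hits of dark/light contour
    m=(w&(g<50)).astype(np.uint8); c=max(cv2.findContours(m,0,1)[0],key=cv2.contourArea)[:,0]
    cc,Rc,o=campose('wrist',st); D=und(c,cc)@Rc.T; X=o+D*(((c0+8*n-o)@n)/(D@n))[:,None]
    e=cv2.fitEllipse(np.c_[(X-c0)@a,(X-c0)@b].astype(np.float32)); print(' ring colour',(c0+a*e[0][0]+b*e[0][1]+8*n).round(1),np.round(e[1],1))
    low=P[w&(h<-1)&((u-px[0])**2+(v-px[1])**2<12**2)]; print(' key px depth',len(low), np.median(low,0).round(1) if len(low) else '')
p,d,st=load('r1');P=cloud(d,'wrist',st);Q=P[(d>0)&(P[...,2]>140)&(P[...,2]<152)&(v<200)]; print('vial stem top',len(Q),np.median(Q,0).round(1))
```

```text
s1 114.75 [531. 296.] [28.2 46.2] 29.9
 depth 423 [521.4 290.7 142.6] [521.9 290.9] ((16.051889419555664, 15.984329223632812), 12.12100887298584)
 block 3511 ((568.212890625, 298.2227783203125), (158.1846466064453, 65.21925354003906), 8.722609519958496)
s2 112.5 [512.8 284. ] [20.2 45.5] 28.7
 depth 437 [524.5 289.6 142.6] [523.9 289.3] ((16.511133193969727, 15.976072311401367), 12.59392261505127)
 block 3580 ((523.7948608398438, 289.1595458984375), (62.26925277709961, 62.053524017333984), 12.2095308303833)
r1 n [-0.564  0.119  0.817] -11.90375593788562 4200
 ring depth 746 7.77 [511.1 -38.9  65.1] 15.5
 ring colour [514.8 -39.4  67.7] [28.2 34.1]
 key px depth 0 
r2 n [-0.561  0.117  0.819] -11.773327703715495 5452
 ring depth 1038 7.85 [510.7 -36.6  64.8] 14.9
 ring colour [511.2 -37.   65.2] [27.7 28.8]
 key px depth 70 [515.5 -37.5  53.2]
vial stem top 912 [651.   16.5 146. ]
```

```bash
cat >> h.py <<'E'
YS=np.radians(12.4); RS=down(YS); H=np.array([522.9,290.1])
ps=np.radians(-11.85); al=np.radians(35)
N=np.array([-np.sin(al)*np.cos(ps),-np.sin(al)*np.sin(ps),np.cos(al)])
UP=np.array([np.cos(al)*np.cos(ps),np.cos(al)*np.sin(ps),np.sin(al)])
RP=np.c_[UP,np.cross(-N,UP),-N]           # press orientation, tool x up the slope
M=np.array([510.5,-38.0,64.9])
E
python3 - <<'E'
from h import *
print(np.linalg.det(RP),ctrl.solve_ik(M+N*(101+60),RP),ctrl.solve_ik(M+N*(101-16),RP),ctrl.solve_ik([*H,109],RS))
ctrl.move_ptp([*H,200],RS); goto([*H,109],vel=120,n=1); print(at().round(2))
ctrl.gripper_to(8,force=60); s=S(); print(s['grip_width'],s['grasp_force'],np.round(s['eef_pos'],2),np.round(s['force'],2))
np.save('grip.npy',s['eef_pos'])
a=at(); ctrl.move_l([a[0],a[1],200],vel=100); s=S(); print(s['t'],s['grip_width'],np.round(s['force'],2))
ctrl.move_ptp(M+N*(101+25),RP); ctrl.hold(.2); print(at().round(2),(M+N*126).round(2)); shot('k1'); print(S()['t'])
im=cv2.imread('pics/k1.png')[120:400,180:460]; cv2.imwrite('pics/k1b.png',cv2.convertScaleAbs(cv2.resize(im,(600,600),interpolation=cv2.INTER_CUBIC),alpha=1.8))
E
```

```text
0.9999999999999999 [-0.28245665 -0.44402649  2.36188491  0.07513289  0.61554475  1.44741937] [-0.27095238 -0.16175946  2.33005213  0.10311599  0.36517427  1.42187955] [ 3.61858296e-01  4.09871196e-01  1.60597608e+00 -4.44089210e-16
  1.12574538e+00  1.71623380e+00]
[522.3  289.85 108.52]
15.239894010153092 58.372430205345154 [522.16 289.8  108.01] [0.45 0.41 2.24]
30.275 15.27827859091957 [ 0.22 -0.32 -1.55]
[440.84 -22.8  168.83] [439.77 -23.16 168.11]
31.7583
```

View pics/k1b.png

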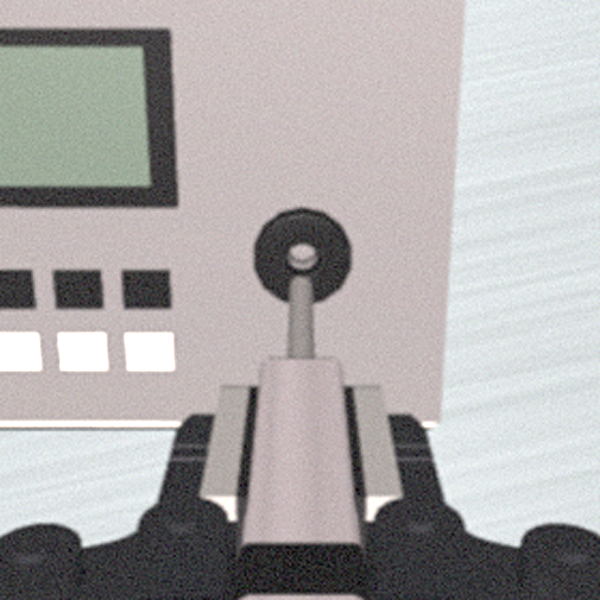

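Rod tip at px (320.5,249), aimed at the ring, whose centre is (321,239.5). Comparing these with the projected prediction.

Run:
```python
from h import *
p,d,st=load('k1'); R=np.array(st['eef_rot']);o=np.array(st['eef_pos'])
print('mouth',project(M,'wrist',st).round(1),'lower rim',project(M-15*UP,'wrist',st).round(1),'sides',project([M+15*RP[:,1],M-15*RP[:,1]],'wrist',st).round(1))
print('tip',project([o+R@[x,0,100] for x in(0,3)],'wrist',st).round(1),'barrel end',project([o+R@[8,8,38],o+R@[8,-8,38]],'wrist',st).round(1))
print('M in tool',(R.T@(M-o)).round(2),'rot err',np.degrees(cv2.Rodrigues(RP.T@R)[0].ravel()).round(2))
g=p.max(2); v,u=np.mgrid[:480,:640]
m=((g<48)&(abs(u-321)<28)&(abs(v-240)<28)).astype(np.uint8); print('ring bbox',cv2.boundingRect(max(cv2.findContours(m,0,1)[0],key=cv2.contourArea)))
T=(cloud(d,'wrist',st)-o)@R; w=(abs(u-321)<26)&(abs(v-240)<26)&(d>0)
A=T[w&(g>60)&((u-321)**2+(v-240)**2>24**2)]; print('panel tool z',np.median(A[:,2]).round(1))
Q=T[w&(abs(T[...,2]-np.median(A[:,2])+8)<2)&(g<70)]; c,r=cv2.minEnclosingCircle(Q[:,:2].astype(np.float32)); print('rim',len(Q),np.round(c,2),round(r,1),'x',np.percentile(Q[:,0],[1,99]).round(1),'y',np.percentile(Q[:,1],[1,99]).round(1))
Q=T[(abs(u-320)<9)&(v>249)&(v<284)&(d>0)&(T[...,2]<102)&(T[...,2]>50)]; print('rod',len(Q)); 
for lo in(50,60,70,80,90):
    q=Q[(Q[:,2]>lo)&(Q[:,2]<lo+10)]; print(lo,len(q),np.percentile(q[:,0],90).round(1) if len(q) else '',np.median(q[:,1]).round(2) if len(q) else '')
```

```text
mouth [[320.7 242.5]] lower rim [[320.7 264.5]] sides [[344.4 242.5]
 [297.  242.4]]
tip [[319.6 255.2]
 [319.6 250.2]] barrel end [[338.4 289.9]
 [300.3 289.9]]
M in tool [ -1.31   0.67 126.03] rot err [ 0.05  0.05 -0.07]
ring bbox (299, 217, 44, 44)
panel tool z 134.6
rim 1246 [-0.25  0.74] 14.6 x [-12.7  13.1] y [-12.8  14.2]
rod 382
50 73 4.6 0.26
60 96 4.6 0.73
70 88 4.6 0.5
80 73 4.5 0.24
90 52 4.4 0.51
```

```bash
cat >> h.py <<'E'
def probe(P,adv,thr=2.5,vel=20):   # from actual pose P advance along -N by adv, guarded
    c=goto(P,vel=60); f0=np.array(S()['force'])
    hit=ctrl.move_l(c-N*adv,vel=vel,threshold=thr); s=S(); dp=np.array(s['eef_pos'])-P
    print('hit',hit,'adv',round(-dp@N,2),'up',round(dp@UP,2),'y',round(dp@RP[:,1],2),'F',np.round([(np.array(s['force'])-f0)@k for k in(N,UP,RP[:,1])],2),'t',s['t'],flush=True)
    return hit,-dp@N
E
python3 - <<'E'
from h import *
_,_,st=load('k1'); o=np.array(st['eef_pos']); P=o+RP@[-.5,.3,15]; np.save('P.npy',P)
print(probe(P,21))
E
```

```text
hit False adv 21.18 up -0.36 y -0.05 F [-0.39  0.4   0.77] t 33.8583
(False, np.float64(21.184465126029725))
```

Run:
```python
from h import *
a=at(); f0=np.array(S()['force']); np.save('f0.npy',f0)
hit=ctrl.move_l(a-N*9,vel=8,threshold=6)
for _ in range(3):
    ctrl.hold(.1); s=S(); print(hit,'adv',round(-(np.array(s['eef_pos'])-a)@N,2),'F',np.round([(np.array(s['force'])-f0)@k for k in(N,UP,RP[:,1])],2),s['t'])
```

```text
True adv 6.08 F [ 6.47  0.63 -0.42] 34.725
True adv 6.05 F [6.3  0.16 0.06] 34.825
True adv 6.07 F [5.27 0.08 0.57] 34.925
```

Run:
```python
from h import *
f0=np.load('f0.npy'); F=[]
for _ in range(7):
    ctrl.hold(.2); F.append(((np.array(S()['force'])-f0)@N).round(2))
print(F,at().round(2),S()['t'])
a=at(); ctrl.move_l(a+N*6,vel=15); f=(np.array(S()['force'])-f0)@N; print('release',f.round(2))
ctrl.move_l(a+N*55,vel=70); ctrl.hold(.2); shot('k2'); print(at().round(2),S()['t'])
p,d,st=load('k2'); R=np.array(st['eef_rot']);o=np.array(st['eef_pos']); T=(cloud(d,'wrist',st)-o)@R; v,u=np.mgrid[:480,:640]
Q=T[(abs(u-320)<9)&(v>240)&(v<300)&(d>0)&(T[...,2]<110)&(T[...,2]>50)]; print('rod tip z',np.percentile(Q[:,2],98).round(1))
```

```text
[np.float64(6.12), np.float64(7.32), np.float64(6.73), np.float64(6.47), np.float64(6.91), np.float64(6.67), np.float64(6.34)] [463.65 -27.8  133.61] 36.325
release 0.09
[432.67 -21.29 178.2 ] 38.0
rod tip z 96.5
```

Run:
```python
from h import *
G=np.load('grip.npy')
ctrl.move_ptp([G[0],G[1],200],RS); c=goto([G[0],G[1],178],vel=60); ctrl.hold(.1); print(at().round(2),G.round(2),S()['t'])
hit=ctrl.move_l([c[0],c[1],140],vel=40,threshold=3); s=S(); print(hit,np.round(s['eef_pos'],2),np.round(s['force'],2))
if not hit:
    a=at(); hit=ctrl.move_l([c[0],c[1],106],vel=30,threshold=4); s=S(); print(hit,np.round(s['eef_pos'],2),np.round(s['force'],2),s['t'])
```

```text
[521.75 289.58 177.42] [522.16 289.8  108.01] 40.35
False [522.07 289.68 140.37] [ 0.51  0.17 -0.61]
True [521.46 289.45 107.97] [0.01 0.37 5.  ] 42.4083
```

Seated at the same height as when it was picked up (107.97 against 108.01). Releasing, then checking both objects.

Run:
```python
from h import *
ctrl.gripper_to(45); a=at(); ctrl.move_l([a[0],a[1],200],vel=120); ctrl.gripper_to(60)
ctrl.move_ptp([515,288,330],down(.5)); shot('e1')
ctrl.move_ptp([585,-11,330],down(0)); shot('e2'); print(S()['t'])
v,u=np.mgrid[:480,:640]
p,d,st=load('e1'); P=cloud(d,'wrist',st); Q=P[(abs(u-322)<40)&(abs(v-203)<40)&(d>0)&(P[...,2]>125)&(P[...,2]<155)]; print('stylus',len(Q),np.median(Q,0).round(1),np.percentile(Q[:,2],99).round(1))
p,d,st=load('e2'); P=cloud(d,'wrist',st)
w=(abs(P[...,0]-655)<22)&(abs(P[...,1]-18)<22)&(d>0)
for lo,hi in((140,153),(113,121)):
    Q=P[w&(P[...,2]>lo)&(P[...,2]<hi)]; print('vial',len(Q),np.median(Q,0).round(1),cv2.minEnclosingCircle(Q[:,:2].astype(np.float32)))
ims=[cv2.convertScaleAbs(cv2.resize(cv2.imread(f'pics/{t}.png'),(400,300)),alpha=1.6) for t in('e1','e2')]
cv2.imwrite('pics/m3.png',np.hstack(ims))
```

```text
45.8833
stylus 513 [525.2 290.1 142.4] 144.1
vial 515 [655.5  16.7 145.9] ((655.1000366210938, 16.88348960876465), 8.98971176147461)
vial 1071 [656.6  14.5 116.1] ((655.1409301757812, 18.468791961669922), 18.829317092895508)
```

View pics/m3.png

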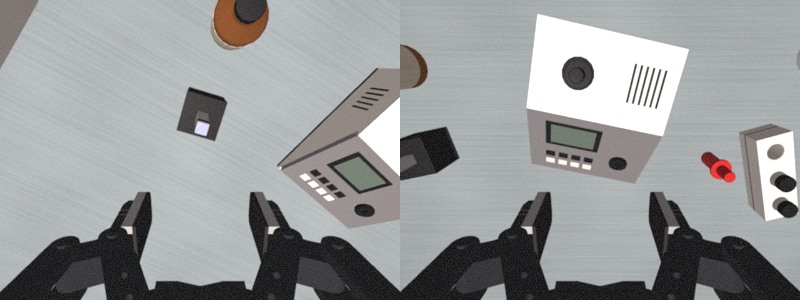

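The stylus hangs in its block, left half (203,127), top at 142.4 mm. The vial sits in the well, right half (577,73), flange top at 116.1 mm, which is flush. The samples, bottle and red decoy stand as they were. Handing in.

```bash
python3 -c "
from plant import ctrl
print(ctrl.finish_job())"
```

```text
the job is handed in; nothing more can be done
None
```

I handed the job in at about 46 s: the vial is seated flush in the well, the zero key was held in at about 6.5 N for 1.4 s and let go, and the stylus hangs back in its holder; the hand-in call returned no verdict.

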